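# Stand the top-heavy field probe post on its riser plate

## Robot

A 7-joint arm with a two-finger parallel gripper is mounted at the origin on a cart in front of the work surface, level with it; the furniture and walls round the work are solid. World frame = base frame: x ahead of the robot, y to its left, z up, the work surface at z = 0. Lengths are in mm, angles in rad, forces in N, time in s.
With the tool pointing down it reaches from about 400 to 900 mm from the base axis. Payload 5.5 kg.
Tool frame: the origin (TCP) lies midway between the tips of the shut fingers; the grasp point (between the pads) lies 19 mm behind it (grip_depth is the distance from the TCP to the grasp point, in mm); z points along the fingers, y is the line along which they close (so a half turn about z gives the same grasp; the last joint's range is limited). The gripper opens to 92 mm and grips with 3 to 60 N. Pads are 19 mm wide; open, the fingers measure 130 mm over their backs; the gripper's body (75 mm by 190 mm) begins 47 mm behind the grasp point.
Start: joints at [-0.996, 0.501, -0.427, 1.55, 0.221, 1.138, -0.21], TCP at [199.364, 618.671, 226.729] pointing down, gripper open.
Joint ranges: [-2.88, 2.88], [-0.31, 2.03], [-1.54, 1.56], [0.2, 2.42], [-1.41, 4.55], [0.19, 2.02], [-2.57, 2.57]. Speed limits (rad/s): [2.57, 2.57, 3.14, 3.14, 3.14, 3.14, 3.14].

## Interface

Orientations are given as a rotation vector (axis times angle).
In Python, from cell import read_state, camera, camera_info, close_job, grip_depth gives the robot as it stands.
- The arm moves only by the tool jog_arm, never from a script. Its argument "plan" is a list of rows, each a list of 4 numbers: the shift along the world's x, y, z in units of 30 mm (1.0 is 30 mm), then the turn about the world's z in rad. In form: [[x, y, z, twist], ...]. A call has exactly 5 rows; each row is the pose to reach, as a shift and turn from the pose commanded when the call began; what a row does not reach only later rows make up. A row lasts 1/12 s, in which the tool goes at most 41.7 mm and 7.16 degrees, less where a joint would pass 70% of its speed; a pose out of reach is approached as far as the arm can. A call with a gripper value outside its range is refused whole. "gripper" is the closure, from -1 (fully open) to 1 (shut), set as the call begins (left out, the last holds). The fingers move at their own pace and stop on an object; "squeeze" is the grip in N (left out, the last holds). Time passes only in rows, so rows that repeat a pose let the fingers close, or fill a call up. It gives the time, the measured TCP pose, the force, the opening and the grip force at its end, in the units of the state.
- read_state(): the state, without advancing time (a new reading comes with each control period).
- camera(name): name is "side" or "top"; returns the picture (420x560x3 uint8, red, green, blue); there is no depth.
- camera_info(name): a dict with "fx", "fy", "cx", "cy" (pixels), "pose" (4x4, takes a point from camera to world coordinates). Camera axes: x right, y up, looking along -z (the intrinsics and any distortion apply to the point x, -y, -z); pixel columns grow to the right and rows downward; lengths in mm; the calibration is good to about 2 mm. A picture is of the moment at which its call begins. camera_info takes no time and is no camera call.
- close_job(): hands the job in; it is judged then, once.
The state is a dict: "time_s": time; "joints": joint angles; "joint_velocities": joint speeds; "joint_efforts": joint torques, N m; "position": TCP position; "orientation": TCP orientation; "contact_force": force on the tool from outside, world axes, zero at the start; "ft_torque": the same for the moment, N m; "grip_width": finger opening in mm; "finger_force": force on a finger pad.
Only numpy, scipy, OpenCV 4.12 (cv2) and the standard library are available. Lean on these libraries where they do the work, as an engineer would, in place of code of your own. Each camera call takes 0.05 s, during which the arm holds its last target. There are 200 camera calls.

## Task

The tall field probe post lies on the bench with its square foot against the steel stop. Raise it upright on the bench there at the stop, using the stop to hold the foot, then carry it upright, without letting it lean or topple, and set it down gently on its foot in the middle of the aluminium riser plate, standing free. Leave the other things where they lie.

Things in the scene. Friction and masses are not known exactly. Their poses are not given: they have to be found in the camera images.
- probe_post: field probe post, 210 mm tall, about 0.36 kg, mass centre some 157 mm above its underside: topples from its foot beyond 10 degrees. Dark foot plate 60 x 60 x 10, mast 12 thick, grey ball head 44 wide on top. Origin: centre of the underside; z along the mast to the head; x, y square to the foot's sides. Lying: origin 30 above the bench, head to the robot, x upwards. Upright: origin at the height of what it stands on
- head (a point): centre of the ball head, on the post's axis 188 mm from the underside (22 below the top); axes as the post's. Gripped here, the post can turn between two flat pads. At the start the mast dips 2.6 degrees to the head, this point is 22 above the bench, and the foot's underside is 4 to 12 from the stop face and parallel to it within 5 degrees
- stop: fixed steel angle stop screwed to the bench: upright plate 80 mm wide (y), 90 high, 6 thick; flange and gussets reach 45 back from its face. Origin on the bench 100 in front of the face, under the middle of the lying post; x points square into the face, away from the robot
- stop_face (a point): foot of the stop face, middle of its width, on the bench; x points into the stop. The post raised flush at the stop has its axis 30 mm in front of this
- riser: fixed square aluminium riser plate, 110 x 110 mm, 24 high, flat bare top; origin on the bench under its middle. Stop and riser stand side by side, about 0.2 m apart, either one on the left
- riser_top (a point): middle of the riser plate's top face, 24 mm above the bench
- marker_pen: white marker pen with black cap, 130 x 21 x 17 mm, lying between the stop and the riser plate; bystander, leave it. Origin: centre of its underside
- tape_roll: roll of black tape lying flat, 68 x 70 x 20 mm; bystander, leave it. Origin: centre of its underside
- gauge_block: notched aluminium gauge block, 60 x 25 x 16 mm, lying flat at the right; bystander, leave it. Origin: centre of its underside
Not all that is in view belongs to the job. Of the things like the stop, leave any that is red; of the rest the larger one is meant.

How it is judged (in metres and radians):
On the way:
1. the post is upright at the stop: within 10 degrees of upright, its foot's underside less than 20 mm above the bench and its axis within 80 mm of the foot of the stop face (angle between probe_post's own z axis and vertical below 0.175 rad and height (world z) of probe_post below 0.02 m and horizontal distance between probe_post and stop_face below 0.08 m), for 0.1 s.
At the end, for the whole second after the job is handed in: The post stands upright (within 3.4 degrees) and at rest on its foot on the riser plate, its underside within 4 mm of the plate's top in height, its axis within 25 mm of the plate's middle (horizontal distance between probe_post and riser_top below 0.025 m and z of probe_post in the frame of riser_top between -0.004 and 0.004 m and angle between probe_post's own z axis and vertical below 0.06 rad and linear speed of probe_post below 0.03 m/s and angular speed of probe_post below 0.5 rad/s); the robot touches nothing.
It fails at once if the post leans more than 20 degrees while its foot is more than 120 mm from the stop (carried leaning, or toppled) (horizontal distance between probe_post and stop_face above 0.12 m and angle between probe_post's own z axis and vertical above 0.35 rad).
It fails at once if the post is dropped onto the riser plate: faster than 0.4 m/s within 80 mm of the plate's middle and less than 40 mm above it (horizontal distance between probe_post and riser_top below 0.08 m and z of probe_post in the frame of riser_top below 0.04 m and linear speed of probe_post above 0.4 m/s).
It fails at once if a bystander is moved more than 30 mm (distance of any of marker_pen, tape_roll, gauge_block from where it was at the start of the episode above 0.03 m).
It also fails if it takes over 61 s, if anything falls off the work surface, if the arm or the gripper's body presses on something with over 40 N, if the wrist force passes 120 N, or if a joint passes its speed limit or range.

## Working session

There is one attempt and no reset: what is moved stays moved. The work goes in short steps, Python scripts to look and compute and a tool call to move; the robot and the scene stay as the last step left them, time stands still between calls to the robot, and variables do not carry over. Pictures are saved under pics/ and viewed, at most 11 in all, crops included, and the job is handed in when it is done.

Besides the shell and the picture viewer there is one more tool, called after "Request:" by a JSON object that holds its "method" and its "body". jog_arm: Moves the arm, as the interface text tells. Its arguments: {"type":"object","properties":{"plan":{"type":"array","items":{"type":"array","items":{"type":"number"}}},"gripper":{"type":"number"},"squeeze":{"type":"number"}},"required":["plan"]}

```bash
mkdir -p pics; cat > h.py <<'E'
import numpy as np, cv2
from cell import *
def snap(n,f):
    im=camera(n); cv2.imwrite('pics/'+f,im[:,:,::-1]); return im
def ray(n,u,v):
    i=camera_info(n); P=np.array(i['pose'])
    d=P[:3,:3]@np.array([(u-i['cx'])/i['fx'],-(v-i['cy'])/i['fy'],-1.]); return P[:3,3],d
def onz(n,u,v,z):
    o,d=ray(n,u,v); return o+d*(z-o[2])/d[2]
def tri(a,b):
    (o,d),(p,e)=ray(*a),ray(*b); M=np.stack([d,-e],1)
    t=np.linalg.lstsq(M,p-o,rcond=None)[0]; q,r=o+d*t[0],p+e*t[1]
    return (q+r)/2,np.linalg.norm(q-r)
E
python3 - <<'E'
from h import *
a=snap('side','s0.png');b=snap('top','t0.png')
for n in('side','top'):
    i=camera_info(n);print({k:(np.round(v,3).tolist() if k=='pose' else v) for k,v in i.items()})
s=read_state();print(s['position'],s['orientation'],s['grip_width'],s['time_s'],grip_depth)
E
```

```text
{'fx': 492.4582062802871, 'fy': 492.4582062802871, 'cx': 283.35264728741834, 'cy': 201.7876912708678, 'pose': [[0.997, 0.014, -0.076, 472.812], [-0.074, 0.48, -0.874, -1163.044], [0.025, 0.877, 0.479, 576.421], [0.0, 0.0, 0.0, 1.0]]}
{'fx': 414.4167557900923, 'fy': 414.4167557900923, 'cx': 285.4728027961684, 'cy': 208.7606938119922, 'pose': [[-0.013, 0.995, -0.103, 472.87], [-1.0, -0.014, -0.013, -225.403], [-0.015, 0.102, 0.995, 1043.472], [0.0, 0.0, 0.0, 1.0]]}
[199.25371537 618.04712612 225.79694998] [-4.87626016e-01 -3.10321120e+00  2.68923466e-03] 92.10933434377007 0.1 18.8
```

View pics/s0.png

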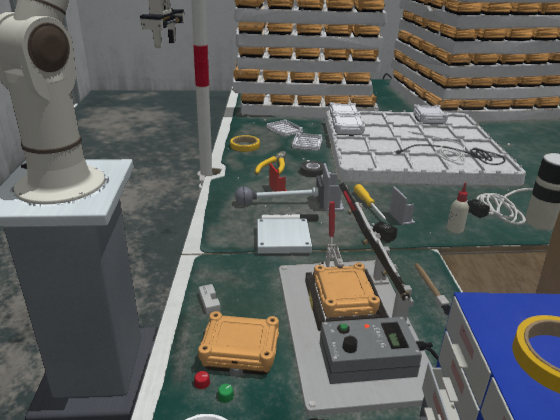

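View pics/t0.png

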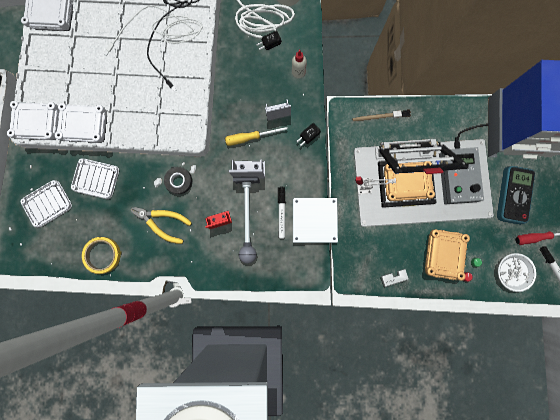

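Top view: the post lies with its head at (248,256) and foot at about (247,185), against the grey stop at (248,172). The white riser plate is at (315,220), with the pen at (282,212). Stop candidates in the top view are red (218,220), grey large (248,172) and grey small (277,112). The larger grey one, with the post against it, is the match. I'll check this in a crop.

```bash
python3 - <<'E'
from h import *
a=cv2.imread('pics/s0.png');b=cv2.imread('pics/t0.png')
c1=cv2.resize(b[90:280,195:345],None,fx=3,fy=3,interpolation=cv2.INTER_CUBIC)
c2=cv2.resize(a[150:260,225:355],None,fx=2.6,fy=2.6,interpolation=cv2.INTER_CUBIC)
o=np.zeros((570,790,3),np.uint8);o[:,:450]=c1;o[:c2.shape[0],452:452+c2.shape[1]]=c2[:, :338]
cv2.imwrite('pics/c.png',o)
print('head0',onz('top',248,256,22),onz('side',243,196,22),tri(('top',248,256),('side',243,196)))
print('foot/stop',onz('top',248,172,60),'riser',onz('top',315,220,24),tri(('top',315,220),('side',285,233)))
print('pole base',onz('top',175,293,0),onz('side',208,175,0), tri(('top',132,313),('side',202,66)))
E
```

```text
head0 [ 463.03104388 -118.4868664    22.        ] [ 466.86318534 -119.88540058   22.        ] (array([ 464.93928654, -118.40722331,   21.23207136]), np.float64(3.8311017312382756))
foot/stop [ 664.64929558 -123.12366735   60.        ] riser [ 549.13796922 -284.2825098    24.        ] (array([ 552.23090904, -284.67222771,   19.58144144]), np.float64(5.514807762549975))
pole base [373.55937579  66.06543448   0.        ] [373.06334592  44.41260476   0.        ] (array([368.7197215 ,  63.34894412, 286.15288858]), np.float64(5.013178480831875))
```

View pics/c.png

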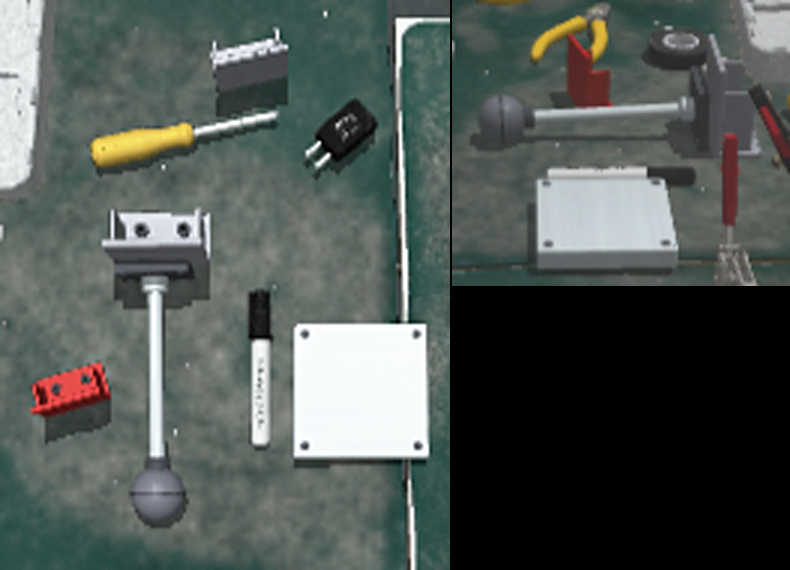

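The crop confirms it: the larger grey stop has the post's dark foot against it, at crop (150,268). The red stop at (70,390) and the small grey one at (250,60) are decoys. A tall red-and-white pole at about (371,63) stands between the arm and the work, so I'll check how tall it is and get refined measurements.

```bash
python3 - <<'E'
from h import *
b=cv2.imread('pics/t0.png');a=cv2.imread('pics/s0.png')
o,d=ray('top',4,358)
t=np.dot([370-o[0],63-o[1]],d[:2])/np.dot(d[:2],d[:2]);print('pole at img edge',o+t*d)
o,d=ray('side',197,2);t=(63-o[1])/d[1];print(o+t*d)
# pole width profile in top
for u in (10,60,110,150):
    col=b[280:400,u].astype(int).sum(1);print(u,np.round(col[::4]).tolist())
# riser
m=cv2.inRange(b[190:250,285:345],(215,215,215),(255,255,255));c=max(cv2.findContours(m,0,2)[0],key=cv2.contourArea)
r=cv2.minAreaRect(c);print(r,onz('top',r[0][0]+285,r[0][1]+190,24)); 
for p in cv2.boxPoints(r): print(onz('top',p[0]+285,p[1]+190,24).round(1))
# mast by bright centroid rows
for v in (188,195,205,215,225,235,240):
    row=b[v,235:260].astype(float).mean(1);w=np.clip(row-130,0,None);print(v,(w@np.arange(235,260)/w.sum()).round(2) if w.sum() else None)
g=lambda u,v:np.array([(u)/3+195,(v)/3+90])
def P(u,v,z): q=g(u,v);return onz('top',q[0]-.33,q[1]-.33,z).round(1)
print('stop top edge z90',P(103,245,90),P(207,245,90),'foot base',P(103,275,0))
print('mast',onz('top',246.5,190,29),onz('top',247.4,240,23))
print('head ctr',P(158.5,494,22))
E
```

```text
pole at img edge [370.59299888  63.21014288 620.62160914]
[367.73689776  63.         431.83739164]
10 [700, 703, 622, 228, 232, 228, 226, 235, 228, 222, 228, 229, 232, 235, 228, 354, 350, 346, 326, 315, 306, 295, 291, 285, 302, 262, 241, 338, 241, 239]
60 [708, 702, 702, 191, 219, 225, 222, 203, 213, 206, 216, 314, 371, 347, 316, 296, 285, 290, 245, 271, 241, 218, 202, 257, 244, 338, 270, 334, 256, 292]
110 [321, 700, 711, 719, 214, 233, 234, 210, 364, 338, 319, 293, 296, 222, 228, 224, 211, 222, 283, 363, 347, 322, 363, 376, 342, 331, 359, 312, 336, 262]
150 [160, 704, 704, 701, 432, 357, 321, 287, 300, 291, 268, 261, 311, 321, 260, 246, 255, 268, 268, 343, 314, 276, 342, 384, 389, 386, 377, 735, 729, 736]
((30.0, 29.5), (43.0, 44.0), 90.0) [ 550.37287771 -284.30700901   24.        ]
[ 604.6 -230.9   24. ]
[ 603.  -339.8   24. ]
[ 496.9 -337.1   24. ]
[ 498.2 -229.3   24. ]
188 246.14
195 246.27
205 246.35
215 246.4
225 246.45
235 246.49
240 246.73
stop top edge z90 [661.1 -81.7  90. ] [ 659.8 -162.9   90. ] foot base [652.9 -68.2   0. ]
mast [ 625.53063458 -116.03247754   29.        ] [ 502.16824339 -117.2417427    23.        ]
head ctr [ 467.1 -117.3   22. ]
```

Request:
{"method": "jog_arm", "body": {"plan": [[0, 0, 1.3, 0], [0, 0, 2.6, 0], [0, 0, 3.9, 0], [0, 0, 5.2, 0], [0, 0, 6.5, 0]], "gripper": -1}}

```text
time_s: 0.52
position: [199.2, 618.1, 423.2]
orientation: [-0.488, -3.103, 0.001]
contact_force: [0.9, 1.1, 0.1]
grip_width: 91.6
finger_force: 0.0
```

Request:
{"method": "jog_arm", "body": {"plan": [[0, 0, 1.2, 0], [0, 0, 2.4, 0], [0, 0, 3.6, 0], [0, 0, 4.8, 0], [0, 0, 6, 0]]}}

```text
time_s: 0.93
position: [199.4, 618.0, 603.3]
orientation: [0.488, 3.103, -0.001]
contact_force: [-0.2, 0.4, -0.8]
grip_width: 91.8
finger_force: 0.0
```

```bash
python3 - <<'E'
from h import *
s=read_state();print({k:np.round(s[k],3).tolist() for k in s})
snap('top','t1.png')
E
```

```text
{'time_s': 0.933, 'joints': [-1.077, 0.445, -0.44, 0.796, 0.198, 1.932, -0.15], 'joint_velocities': [-0.324, 0.317, 0.048, -1.447, 0.183, 1.114, 0.035], 'joint_efforts': [2.298, -58.329, -3.641, -24.269, -0.356, -1.146, -0.051], 'position': [199.397, 618.002, 603.304], 'orientation': [0.488, 3.103, -0.001], 'contact_force': [-0.15, 0.405, -0.773], 'ft_torque': [0.031, 0.018, 0.032], 'finger_force': 0.0, 'grip_width': 91.845}
```

View pics/t1.png

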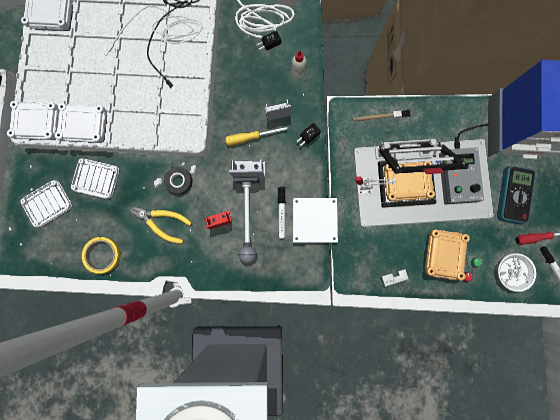

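The view is unchanged and the arm is out of frame. The pole's height is unknown (at least 620 mm), so I'll pass inside it. That means pulling in to a radius of about 290 mm, high up, and turning the gripper to close along y.

Request:
{"method": "jog_arm", "body": {"plan": [[-0.3, -1.1, 0.1, 0.06], [-0.6, -2.2, 0.2, 0.12], [-1, -3.3, 0.3, 0.18], [-1.4, -4.4, 0.5, 0.24], [-1.8, -5.5, 0.7, 0.31]]}}

```text
time_s: 1.4
position: [144.8, 452.1, 621.9]
orientation: [0.001, -3.141, 0.002]
contact_force: [-0.4, -0.3, 0.4]
grip_width: 92.1
finger_force: 0.0
```

Request:
{"method": "jog_arm", "body": {"plan": [[-0.4, -1.1, 0.1, 0], [-0.7, -2.2, 0.2, 0], [-1, -3.3, 0.3, 0], [-1.4, -4.4, 0.4, 0], [-1.7, -5.5, 0.5, 0]]}}

```text
time_s: 1.82
position: [93.2, 286.9, 637.5]
orientation: [-0.002, -3.141, -0.0]
contact_force: [0.8, -0.1, 0.3]
grip_width: 91.9
finger_force: 0.0
```

```bash
python3 - <<'E'
from h import *
s=read_state();print({k:np.round(s[k],3).tolist() for k in s})
E
```

```text
{'time_s': 1.817, 'joints': [-0.78, -0.288, -0.359, 1.473, -0.107, 1.937, 0.406], 'joint_velocities': [0.032, -0.78, 0.476, 0.457, -0.184, 0.305, 0.464], 'joint_efforts': [0.064, -5.093, 1.586, -29.474, 0.116, -0.393, -0.65], 'position': [93.248, 286.906, 637.526], 'orientation': [-0.002, -3.141, -0.0], 'contact_force': [0.828, -0.099, 0.272], 'ft_torque': [0.037, -0.052, -0.012], 'finger_force': 0.0, 'grip_width': 91.902}
```

Request:
{"method": "jog_arm", "body": {"plan": [[1, -0.5, 0, 0], [2, -1.1, 0, 0], [2.9, -1.8, 0, 0], [3.7, -2.5, 0, 0], [4.4, -3.3, 0, 0]]}}

```text
time_s: 2.23
position: [227.5, 188.5, 637.1]
orientation: [-0.003, -3.141, 0.001]
contact_force: [0.2, -0.6, 0.5]
grip_width: 91.9
finger_force: 0.0
```

```bash
python3 - <<'E'
from h import *
s=read_state();print({k:np.round(s[k],3).tolist() for k in s})
snap('top','t2.png')
E
```

```text
{'time_s': 2.233, 'joints': [-0.716, -0.288, -0.042, 1.49, -0.013, 1.94, 0.808], 'joint_velocities': [0.196, -0.036, 0.691, 0.033, 0.205, 0.021, 0.927], 'joint_efforts': [-0.968, -12.673, -1.665, -29.611, -0.273, 0.275, -1.238], 'position': [227.477, 188.46, 637.117], 'orientation': [-0.003, -3.141, 0.001], 'contact_force': [0.235, -0.562, 0.46], 'ft_torque': [0.09, -0.028, 0.043], 'finger_force': 0.0, 'grip_width': 91.927}
```

View pics/t2.png

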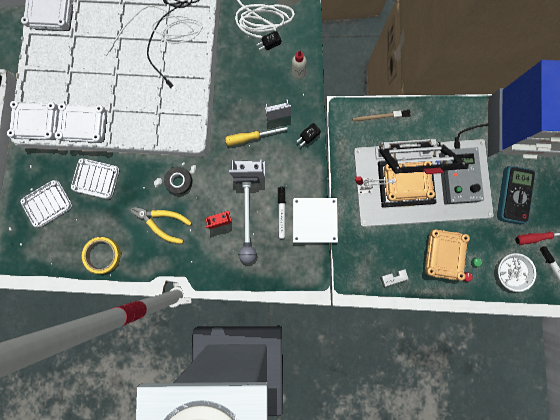

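The arm is still out of the picture. I'll continue past the pole at radius ~293 mm.

Request:
{"method": "jog_arm", "body": {"plan": [[0.5, -0.8, 0, 0], [1, -1.7, 0, 0], [1.4, -2.6, 0, 0], [1.8, -3.6, 0, 0], [2.1, -4.6, 0, 0]]}}

```text
time_s: 2.7
position: [289.6, 50.5, 637.3]
orientation: [-0.002, -3.141, 0.0]
contact_force: [1.8, -0.1, -0.8]
grip_width: 91.5
finger_force: 0.0
```

Request:
{"method": "jog_arm", "body": {"plan": [[0.1, -1, 0, 0], [0.1, -2, 0, 0], [0, -3, 0, 0], [-0.2, -4, 0, 0], [-0.4, -5, 0, 0]]}}

```text
time_s: 3.12
position: [276.7, -99.6, 637.5]
orientation: [-0.004, -3.141, 0.0]
contact_force: [0.8, 0.1, 0.1]
grip_width: 91.8
finger_force: 0.0
```

Request:
{"method": "jog_arm", "body": {"plan": [[0, -1, 0, 0], [0, -2, 0, 0], [0, -2.5, 0, 0], [0, -2.5, 0, 0], [0, -2.5, 0, 0]]}}

```text
time_s: 3.53
position: [277.3, -173.3, 637.4]
orientation: [-0.005, -3.141, -0.001]
contact_force: [-0.2, 1.0, 0.6]
grip_width: 92.0
finger_force: 0.0
```

```bash
python3 - <<'E'
from h import *
s=read_state();print({k:np.round(s[k],3).tolist() for k in s})
E
```

```text
{'time_s': 3.533, 'joints': [0.099, -0.255, 0.257, 1.457, 0.068, 1.932, 1.939], 'joint_velocities': [-0.016, -0.01, -0.041, 0.004, -0.009, 0.005, -0.006], 'joint_efforts': [0.803, -11.933, -1.047, -29.494, 0.334, 0.013, 0.13], 'position': [277.295, -173.269, 637.425], 'orientation': [-0.005, -3.141, -0.001], 'contact_force': [-0.182, 1.007, 0.643], 'ft_torque': [0.069, -0.033, 0.008], 'finger_force': 0.0, 'grip_width': 91.987}
```

Request:
{"method": "jog_arm", "body": {"plan": [[0.8, 0, -0.9, 0], [1.6, 0, -1.8, 0], [2.4, 0, -2.7, 0], [3.2, 0, -3.6, 0], [4, 0, -4.5, 0]]}}

```text
time_s: 3.95
position: [398.6, -171.2, 501.5]
orientation: [-0.002, 3.141, 0.001]
contact_force: [-0.6, -0.3, 0.8]
grip_width: 91.8
finger_force: 0.0
```

Request:
{"method": "jog_arm", "body": {"plan": [[0.5, 0.2, -1.2, 0], [0.9, 0.5, -2.4, 0], [1.4, 0.9, -3.6, 0], [1.8, 1.3, -4.8, 0], [2.3, 1.8, -6, 0]]}}

```text
time_s: 4.37
position: [466.4, -117.2, 321.2]
orientation: [-0.001, -3.142, -0.001]
contact_force: [-0.0, -0.5, 0.2]
grip_width: 91.7
finger_force: 0.0
```

Request:
{"method": "jog_arm", "body": {"plan": [[0, 0, -1.2, 0], [0, 0, -2.4, 0], [0, 0, -3.6, 0], [0, 0, -4.8, 0], [0, 0, -5.7, 0]]}}

```text
time_s: 4.78
position: [465.1, -116.7, 149.1]
orientation: [0.001, -3.139, -0.003]
contact_force: [0.1, 0.6, 0.6]
grip_width: 91.8
finger_force: 0.0
```

```bash
python3 - <<'E'
from h import *
s=read_state();print({k:np.round(s[k],3).tolist() for k in s})
a=snap('top','t3.png');b=snap('side','s3.png')
A=cv2.resize(a[130:290,190:350][:,:,::-1],None,fx=2.5,fy=2.5,interpolation=2);B=cv2.resize(b[100:260,200:360][:,:,::-1],None,fx=2.5,fy=2.5,interpolation=2)
cv2.imwrite('pics/c3.png',np.hstack([A,B]))
E
```

```text
{'time_s': 4.783, 'joints': [0.038, 0.272, 0.176, 2.055, -0.066, 0.822, 1.824], 'joint_velocities': [0.059, 0.471, -0.042, 0.25, -0.133, -0.723, 0.115], 'joint_efforts': [-0.108, -42.434, 1.937, -23.584, 0.243, 0.806, -0.14], 'position': [465.064, -116.652, 149.064], 'orientation': [0.001, -3.139, -0.003], 'contact_force': [0.107, 0.619, 0.628], 'ft_torque': [0.003, 0.029, 0.008], 'finger_force': 0.0, 'grip_width': 91.783}
```

View pics/c3.png

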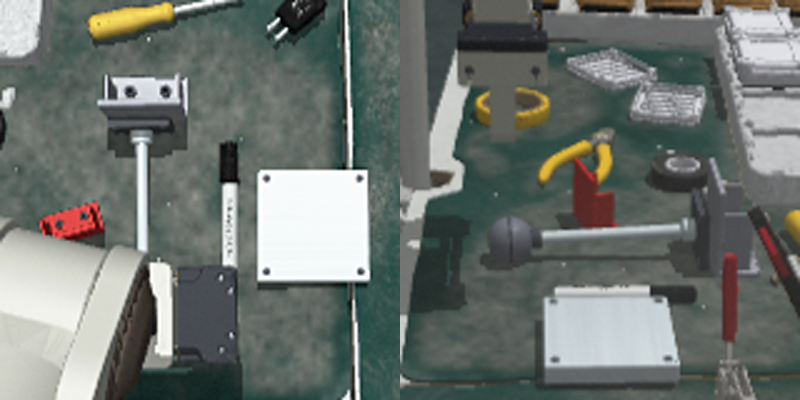

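The side crop shows the fingers at (502,130) straight above the head at (510,240). The top crop shows the post, stop and pen unmoved. Lowering now.

Request:
{"method": "jog_arm", "body": {"plan": [[0, 0, -1, 0], [0, 0, -2, 0], [0, 0, -3, 0], [0, 0, -4, 0], [0, 0, -4.5, 0]]}}

```text
time_s: 5.3
position: [466.6, -117.7, 15.9]
orientation: [-0.001, -3.141, -0.002]
contact_force: [-0.7, 0.3, -0.1]
grip_width: 92.0
finger_force: 0.0
```

Request:
{"method": "jog_arm", "body": {"plan": [[0, 0, -0.1, 0], [0, 0, -0.2, 0], [0, 0, -0.3, 0], [0, 0, -0.3, 0], [0, 0, -0.3, 0]]}}

```text
time_s: 5.72
position: [467.6, -119.4, 9.2]
orientation: [0.003, 3.139, -0.0]
contact_force: [0.0, 0.2, 0.2]
grip_width: 91.8
finger_force: 0.0
```

```bash
python3 - <<'E'
from h import *
s=read_state();print({k:np.round(s[k],3).tolist() for k in s})
a=snap('top','t4.png');b=snap('side','s4.png')
for y in(-162,-72,-117):
  for p in [(465,y,3),(465,y,22)]:
    i=camera_info('side');P=np.linalg.inv(np.array(i['pose']))@np.r_[p,1];print(p,i['cx']-i['fx']*P[0]/P[2],i['cy']+i['fy']*P[1]/P[2])
cv2.imwrite('pics/c4.png',cv2.resize(b[140:260,210:350][:,:,::-1],None,fx=5,fy=5,interpolation=2))
E
```

```text
{'time_s': 5.717, 'joints': [0.085, 0.527, 0.131, 2.116, -0.137, 0.504, 1.887], 'joint_velocities': [-0.001, 0.002, 0.002, 0.003, 0.001, -0.003, -0.0], 'joint_efforts': [-0.04, -46.577, 2.296, -15.073, 0.028, 0.05, -0.0], 'position': [467.573, -119.377, 9.152], 'orientation': [0.003, 3.139, -0.0], 'contact_force': [0.043, 0.201, 0.242], 'ft_torque': [-0.033, 0.015, -0.035], 'finger_force': 0.0, 'grip_width': 91.828}
(465, -162, 3) 242.35662737094842 211.66661167126375
(465, -162, 22) 242.23085556435137 204.54676150574494
(465, -72, 3) 242.32231133078471 193.7245214518183
(465, -72, 22) 242.20440204759242 186.93026364530155
(465, -117, 3) 242.33890147071833 202.3986512762896
(465, -117, 22) 242.21718766034678 195.44473534235198
```

View pics/c4.png

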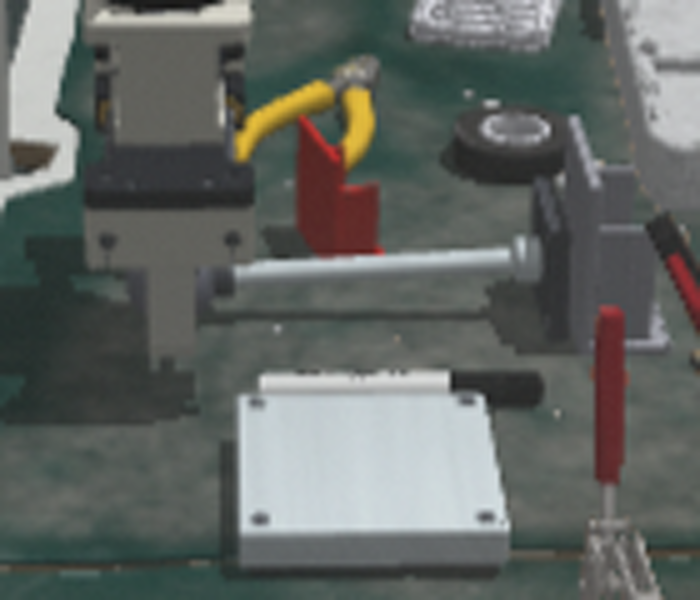

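Finger centreline at crop (171,330) coincides with the head. Now going 4 mm lower and closing gently.

Request:
{"method": "jog_arm", "body": {"plan": [[0, 0.03, -0.08, 0], [0, 0.05, -0.15, 0], [0, 0.05, -0.15, 0], [0, 0.05, -0.15, 0], [0, 0.05, -0.15, 0]]}}

```text
time_s: 6.23
position: [466.2, -117.9, 3.3]
orientation: [-0.003, -3.141, -0.0]
contact_force: [-0.0, 0.5, -0.1]
grip_width: 91.6
finger_force: 0.0
```

Request:
{"method": "jog_arm", "body": {"plan": [[0, 0, 0, 0], [0, 0, 0, 0], [0, 0, 0, 0], [0, 0, 0, 0], [0, 0, 0, 0]], "gripper": 1, "squeeze": 15}}

```text
time_s: 6.65
position: [466.3, -117.9, 3.3]
orientation: [-0.003, -3.142, 0.0]
contact_force: [-0.0, 0.2, -0.1]
grip_width: 62.9
finger_force: 0.0
```

Request:
{"method": "jog_arm", "body": {"plan": [[0, 0, 0, 0], [0, 0, 0, 0], [0, 0, 0, 0], [0, 0, 0, 0], [0, 0, 0, 0]]}}

```text
time_s: 7.07
position: [466.3, -117.4, 3.4]
orientation: [-0.002, -3.141, -0.001]
contact_force: [0.0, 2.4, 2.0]
grip_width: 43.0
finger_force: 15.0
```

Request:
{"method": "jog_arm", "body": {"plan": [[0.05, 0, 0.03, 0], [0.1, 0, 0.06, 0], [0.15, 0, 0.1, 0], [0.2, 0, 0.1, 0], [0.2, 0, 0.1, 0]]}}

```text
time_s: 7.48
position: [469.4, -117.7, 5.4]
orientation: [-0.004, -3.136, -0.001]
contact_force: [-4.7, -0.7, -2.2]
grip_width: 43.4
finger_force: 15.0
```

Request:
{"method": "jog_arm", "body": {"plan": [[0.03, 0, 0, 0], [0.06, 0, 0, 0], [0.1, 0, 0, 0], [0.1, 0, 0, 0], [0.1, 0, 0, 0]]}}

```text
time_s: 7.9
position: [469.3, -117.5, 4.6]
orientation: [-0.005, -3.131, -0.003]
contact_force: [-10.1, 0.8, -1.5]
grip_width: 42.7
finger_force: 15.0
```

Foot is against the stop with about 10 N contact. Now raising along the sliding arc, with a slight forward bias.

Request:
{"method": "jog_arm", "body": {"plan": [[-0.1, 0, 0.2, 0], [-0.15, 0, 0.5, 0], [-0.2, 0, 0.8, 0], [-0.2, 0, 1.1, 0], [-0.2, 0, 1.3, 0]]}}

```text
time_s: 8.32
position: [468.8, -117.9, 46.7]
orientation: [-0.003, -3.141, -0.0]
contact_force: [-3.6, 0.4, -3.3]
grip_width: 43.1
finger_force: 15.0
```

Request:
{"method": "jog_arm", "body": {"plan": [[0, 0, 0.4, 0], [0.05, 0, 0.8, 0], [0.13, 0, 1.2, 0], [0.26, 0, 1.6, 0], [0.4, 0, 1.9, 0]]}}

```text
time_s: 8.73
position: [480.3, -118.1, 103.8]
orientation: [-0.003, -3.14, -0.0]
contact_force: [-7.9, -1.2, -1.1]
grip_width: 42.5
finger_force: 15.0
```

```bash
python3 - <<'E'
from h import *
b=snap('side','s5.png')
cv2.imwrite('pics/c5.png',cv2.resize(b[110:240,210:350][:,:,::-1],None,fx=4.5,fy=4.5,interpolation=2))
E
```

```text
(no output)
```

View pics/c5.png

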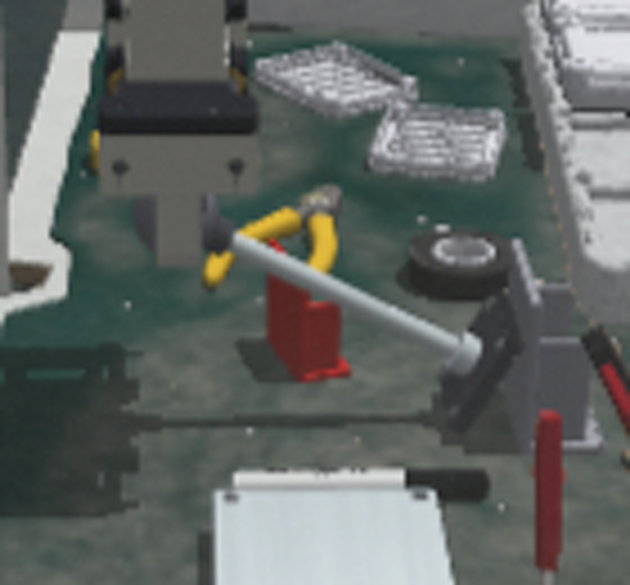

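The post pivots cleanly (mast at ~28° in the crop, foot edge on the stop face at (515,290)). Continuing to raise it.

Request:
{"method": "jog_arm", "body": {"plan": [[0.2, 0, 0.42, 0], [0.47, 0, 0.82, 0], [0.75, 0, 1.15, 0], [1.1, 0, 1.46, 0], [1.1, 0, 1.46, 0]]}}

```text
time_s: 9.2
position: [519.4, -118.1, 149.7]
orientation: [0.001, 3.132, -0.002]
contact_force: [-2.0, 0.2, 2.3]
grip_width: 43.0
finger_force: 15.0
```

Request:
{"method": "jog_arm", "body": {"plan": [[0.35, 0, 0.27, 0], [0.75, 0, 0.5, 0], [1.2, 0, 0.67, 0], [1.7, 0, 0.8, 0], [1.7, 0, 0.8, 0]]}}

```text
time_s: 9.62
position: [569.0, -117.6, 171.5]
orientation: [0.001, 3.136, -0.001]
contact_force: [0.4, -0.6, -3.6]
grip_width: 43.4
finger_force: 15.0
```

Request:
{"method": "jog_arm", "body": {"plan": [[0.4, 0, 0.05, 0], [0.9, 0, 0.07, 0], [1.4, 0, 0.06, 0], [1.8, 0, 0.04, 0], [2.05, 0, 0, 0]]}}

```text
time_s: 10.03
position: [628.6, -117.7, 171.3]
orientation: [0.002, 3.138, -0.0]
contact_force: [-0.2, 1.0, 5.9]
grip_width: 43.0
finger_force: 15.0
```

Request:
{"method": "jog_arm", "body": {"plan": [[0, 0, 0, 0], [0, 0, 0, 0], [0, 0, 0, 0], [0, 0, 0, 0], [0, 0, 0, 0]]}}

```text
time_s: 10.45
position: [627.3, -117.8, 171.4]
orientation: [0.003, 3.139, 0.0]
contact_force: [1.1, 0.6, 4.1]
grip_width: 43.1
finger_force: 15.0
```

```bash
python3 - <<'E'
from h import *
b=snap('side','s6.png');a=snap('top','t6.png')
B=cv2.resize(b[60:240,230:350][:,:,::-1],None,fx=3.2,fy=3.2,interpolation=2);A=cv2.resize(a[100:280,200:320][:,:,::-1],None,fx=3.2,fy=3.2,interpolation=2)
cv2.imwrite('pics/c6.png',np.hstack([A,B]))
E
```

```text
(no output)
```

View pics/c6.png

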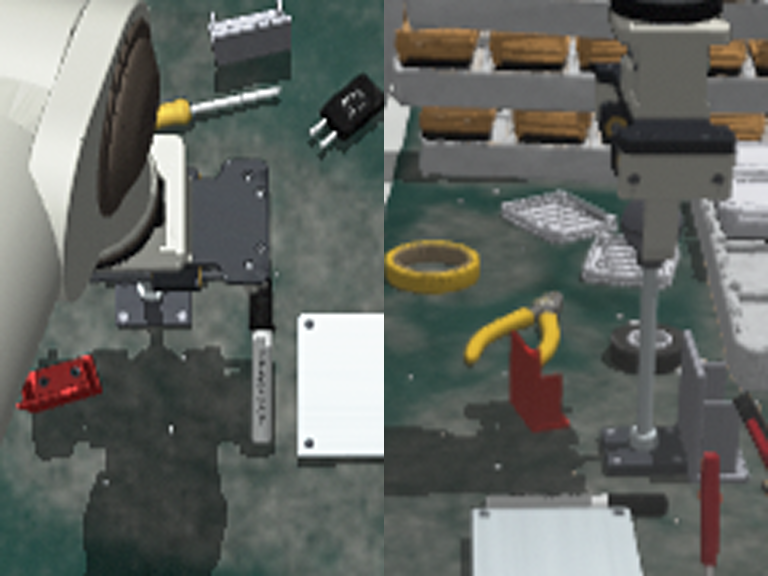

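The post is upright at the stop, with its foot at right-crop (643,455) and the mast rising to (651,265). I'll check the lean numerically.

```bash
cat >> h.py <<'E'
def proj(n,p):
    i=camera_info(n);P=np.linalg.inv(np.array(i['pose']))@np.r_[p,1];return np.array([i['cx']-i['fx']*P[0]/P[2],i['cy']+i['fy']*P[1]/P[2]])
def mast(im,v,u0,u1):  # bright mast centre in row v
    r=im[v,u0:u1].astype(float);g=np.abs(np.diff(cv2.GaussianBlur(r,(1,3),0).mean(1)));return r.mean(1).round().astype(int).tolist()
E
python3 - <<'E'
from h import *
for z in (170,100,40,15,0): print(z,proj('side',(627,-118,z)).round(1))
b=cv2.imread('pics/s6.png')
for v in (146,155,165,175,185,192): print(v,mast(b,v,302,322))
E
```

```text
170 [312.7 137.3]
100 [311.1 165.3]
40 [309.8 188.1]
15 [309.3 197.3]
0 [309.  202.7]
146 [134, 134, 140, 146, 152, 153, 136, 117, 120, 94, 98, 99, 102, 125, 141, 139, 142, 153, 113, 76]
155 [63, 59, 59, 58, 59, 60, 58, 64, 86, 96, 99, 102, 108, 85, 62, 62, 63, 63, 64, 64]
165 [71, 67, 66, 80, 145, 183, 134, 123, 94, 97, 100, 108, 114, 106, 107, 114, 149, 193, 71, 72]
175 [57, 56, 48, 43, 41, 41, 45, 69, 94, 98, 101, 108, 90, 41, 42, 42, 45, 43, 58, 116]
185 [96, 97, 97, 100, 99, 96, 94, 94, 97, 99, 104, 112, 98, 93, 94, 95, 93, 93, 90, 85]
192 [98, 95, 93, 95, 97, 98, 98, 93, 97, 100, 108, 114, 98, 103, 103, 104, 101, 99, 94, 75]
```

Mast slope matches a vertical line to within a degree. I'll firm the grip, lift, and carry it slowly.

Request:
{"method": "jog_arm", "body": {"plan": [[0, 0, 0, 0], [0, 0, 0, 0], [0, 0, 0, 0], [-0.03, 0, 0.05, 0], [-0.06, 0, 0.15, 0]], "gripper": 1, "squeeze": 30}}

```text
time_s: 10.97
position: [623.0, -117.9, 173.6]
orientation: [-0.003, -3.138, -0.0]
contact_force: [-0.7, -0.0, -3.7]
grip_width: 42.7
finger_force: 30.0
```

Request:
{"method": "jog_arm", "body": {"plan": [[-0.05, 0, 0.2, 0], [-0.1, 0, 0.5, 0], [-0.2, 0, 0.9, 0], [-0.3, 0, 1.3, 0], [-0.4, 0, 1.6, 0]]}}

```text
time_s: 11.38
position: [613.3, -118.1, 224.8]
orientation: [0.003, 3.14, -0.0]
contact_force: [1.1, 0.4, -3.2]
grip_width: 42.2
finger_force: 30.0
```

Request:
{"method": "jog_arm", "body": {"plan": [[-0.15, -0.1, 0.1, 0], [-0.3, -0.3, 0.2, 0], [-0.45, -0.6, 0.2, 0], [-0.6, -1, 0.2, 0], [-0.75, -1.4, 0.2, 0]]}}

```text
time_s: 11.8
position: [589.4, -161.5, 228.1]
orientation: [-0.003, -3.14, 0.0]
contact_force: [0.5, 0.1, -4.3]
grip_width: 42.7
finger_force: 30.0
```

Request:
{"method": "jog_arm", "body": {"plan": [[-0.15, -0.4, 0, 0], [-0.3, -0.8, 0, 0], [-0.45, -1.2, 0, 0], [-0.6, -1.6, 0, 0], [-0.75, -2, 0, 0]]}}

```text
time_s: 12.22
position: [567.4, -221.3, 228.5]
orientation: [-0.004, -3.141, -0.0]
contact_force: [0.4, -0.1, -3.2]
grip_width: 42.2
finger_force: 30.0
```

Request:
{"method": "jog_arm", "body": {"plan": [[-0.13, -0.4, 0, 0], [-0.26, -0.8, 0, 0], [-0.38, -1.2, 0, 0], [-0.48, -1.6, 0, 0], [-0.57, -1.9, 0, 0]]}}

```text
time_s: 12.63
position: [550.4, -278.8, 228.7]
orientation: [-0.004, -3.142, 0.001]
contact_force: [-0.5, -0.4, -3.2]
grip_width: 42.3
finger_force: 30.0
```

Request:
{"method": "jog_arm", "body": {"plan": [[0, -0.15, 0, 0], [0, -0.25, 0, 0], [0, -0.25, 0, 0], [0, -0.25, 0, 0], [0, -0.25, 0, 0]]}}

```text
time_s: 13.05
position: [551.4, -283.3, 228.5]
orientation: [0.0, 3.142, 0.001]
contact_force: [0.1, 0.7, -2.4]
grip_width: 42.5
finger_force: 30.0
```

```bash
python3 - <<'E'
from h import *
s=read_state();print({k:np.round(s[k],3).tolist() for k in s})
b=snap('side','s7.png');a=snap('top','t7.png');p=s['position']
for z in (150,100,40): print(z,proj('side',(p[0],p[1],p[2]+19-188+z)).round(1))
B=cv2.resize(b[60:260,220:360][:,:,::-1],None,fx=2.9,fy=2.9,interpolation=2);A=cv2.resize(a[150:290,230:360][:,:,::-1],None,fx=2.9,fy=2.9,interpolation=2)
o=np.zeros((580,790,3),np.uint8);o[:,:B.shape[1]]=B;o[:A.shape[0],410:410+A.shape[1]]=A
cv2.imwrite('pics/c7.png',o)
E
```

```text
{'time_s': 13.05, 'joints': [0.252, 0.417, 0.237, 1.647, -0.108, 1.09, 2.091], 'joint_velocities': [-0.004, -0.002, -0.001, 0.002, 0.001, -0.0, 0.002], 'joint_efforts': [0.4, -54.826, 3.92, -29.325, 0.117, 0.049, 0.002], 'position': [551.409, -283.261, 228.54], 'orientation': [0.0, 3.142, 0.001], 'contact_force': [0.109, 0.723, -2.374], 'ft_torque': [0.019, -0.041, 0.073], 'finger_force': 30.0, 'grip_width': 42.505}
150 [285.7 149.4]
100 [285.  172.8]
40 [284.2 199.5]
```

View pics/c7.png

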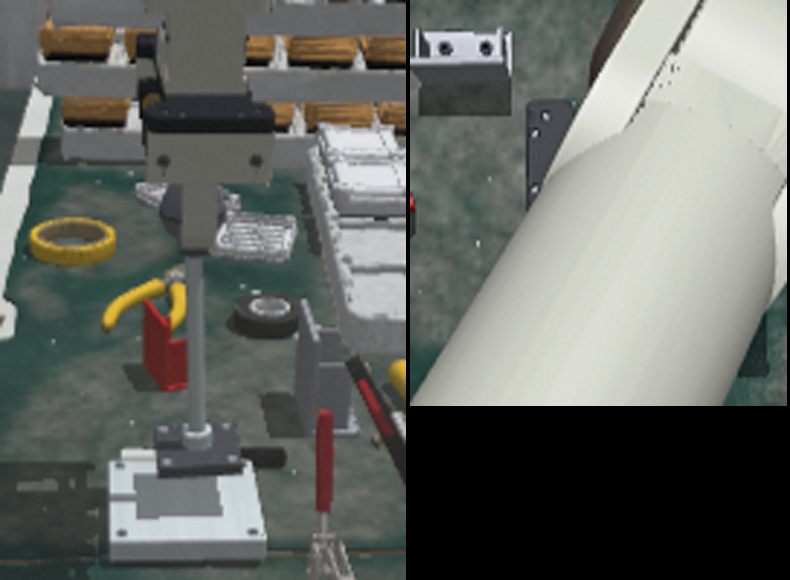

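The post hangs over the riser plate, with the foot at (198,447) above the plate centre (187,505) and a lean of ~2°. Lowering slowly, then easing the grip so the foot can settle flat.

Request:
{"method": "jog_arm", "body": {"plan": [[0, 0, -0.2, 0], [0, -0.02, -0.4, 0], [0, -0.02, -0.6, 0], [0, -0.02, -0.8, 0], [0, -0.02, -0.9, 0]]}}

```text
time_s: 13.57
position: [550.2, -284.6, 200.0]
orientation: [-0.003, -3.14, -0.001]
contact_force: [0.3, 0.7, -4.6]
grip_width: 42.4
finger_force: 30.0
```

Request:
{"method": "jog_arm", "body": {"plan": [[0, 0, -0.02, 0], [0, 0, -0.04, 0], [0, 0, -0.06, 0], [0, 0, -0.08, 0], [0, 0, -0.1, 0]], "gripper": 1, "squeeze": 12}}

```text
time_s: 13.98
position: [551.1, -285.1, 199.0]
orientation: [0.003, 3.141, -0.0]
contact_force: [-0.5, 0.1, -4.4]
grip_width: 43.4
finger_force: 12.0
```

Request:
{"method": "jog_arm", "body": {"plan": [[0, 0, -0.02, 0], [0, 0, -0.04, 0], [0, 0, -0.06, 0], [0, 0, -0.08, 0], [0, 0, -0.1, 0]]}}

```text
time_s: 14.4
position: [551.3, -285.0, 196.0]
orientation: [0.003, 3.141, -0.0]
contact_force: [0.6, -0.1, -0.4]
grip_width: 43.2
finger_force: 12.0
```

Request:
{"method": "jog_arm", "body": {"plan": [[0, 0, -0.02, 0], [0, 0, -0.04, 0], [0, 0, -0.06, 0], [0, 0, -0.06, 0], [0, 0, -0.06, 0]]}}

```text
time_s: 14.82
position: [552.7, -285.1, 195.7]
orientation: [0.002, 3.138, -0.001]
contact_force: [0.3, 0.8, 6.2]
grip_width: 43.5
finger_force: 12.0
```

```bash
python3 - <<'E'
from h import *
s=read_state();p=s['position'];print(p,s['contact_force'])
b=snap('side','s8.png')
for z in (150,100,40): print(z,proj('side',(p[0],p[1],24+z)).round(1))
b=cv2.imread('pics/s8.png')
for v in (158,165,175,185,195,205): print(v,mast(b,v,276,300))
E
```

```text
[ 552.73261816 -285.06923031  195.71315704] [0.27560165 0.83019879 6.2232758 ]
150 [285.9 166.6]
100 [285.3 189.2]
40 [284.5 215. ]
158 [114, 80, 80, 120, 133, 92, 70, 90, 92, 92, 92, 92, 93, 92, 92, 92, 93, 91, 89, 64, 62, 62, 61, 61]
165 [74, 66, 49, 81, 147, 156, 155, 148, 89, 90, 89, 90, 89, 85, 84, 86, 87, 86, 86, 85, 86, 83, 81, 77]
175 [53, 55, 61, 73, 77, 80, 81, 85, 91, 97, 99, 100, 109, 112, 75, 75, 77, 77, 80, 81, 84, 86, 84, 87]
185 [53, 56, 60, 59, 57, 57, 57, 66, 94, 96, 98, 102, 110, 112, 83, 84, 88, 87, 89, 90, 90, 94, 92, 94]
195 [84, 85, 82, 80, 80, 85, 92, 100, 97, 96, 99, 100, 110, 113, 92, 98, 104, 107, 106, 103, 100, 98, 97, 95]
205 [82, 80, 81, 82, 88, 89, 88, 88, 92, 97, 98, 101, 111, 114, 87, 87, 88, 89, 90, 90, 91, 91, 92, 93]
```

Request:
{"method": "jog_arm", "body": {"plan": [[0, 0, 0, 0], [0, 0, 0, 0], [0, 0, 0.02, 0], [0, 0, 0.04, 0], [0, 0, 0.04, 0]], "gripper": 1, "squeeze": 3}}

```text
time_s: 15.28
position: [550.9, -285.1, 195.1]
orientation: [-0.003, -3.142, 0.0]
contact_force: [1.6, 1.3, 4.0]
grip_width: 43.7
finger_force: 3.0
```

Request:
{"method": "jog_arm", "body": {"plan": [[0, 0, 0, 0], [0, 0, 0, 0], [0, 0, 0, 0], [0, 0, 0, 0], [0, 0, 0, 0]], "gripper": -1}}

```text
time_s: 15.7
position: [550.5, -285.1, 194.6]
orientation: [-0.003, -3.141, -0.0]
contact_force: [-0.4, -1.1, 0.7]
grip_width: 72.6
finger_force: 0.0
```

Request:
{"method": "jog_arm", "body": {"plan": [[0, 0, 0, 0], [0, 0, 0, 0], [0, 0, 0, 0], [0, 0, 0, 0], [0, 0, 0, 0]]}}

```text
time_s: 16.12
position: [550.9, -285.0, 195.0]
orientation: [-0.003, -3.142, -0.0]
contact_force: [-0.1, 1.0, 0.1]
grip_width: 91.9
finger_force: 0.0
```

```bash
python3 - <<'E'
from h import *
s=read_state();p=s['position'];print(p,s['contact_force'],s['grip_width'])
snap('side','s9.png');b=cv2.imread('pics/s9.png')
for v in (175,185,195,205): print(v,mast(b,v,276,300))
E
```

```text
[ 550.92631313 -284.96235637  195.04759239] [-0.11809015  1.02970451  0.1122275 ] 91.90114185356974
175 [53, 56, 59, 73, 78, 80, 80, 80, 82, 80, 80, 89, 95, 97, 98, 96, 92, 86, 79, 81, 84, 85, 86, 86]
185 [53, 58, 57, 59, 56, 58, 58, 57, 58, 71, 87, 95, 97, 100, 105, 110, 105, 88, 89, 90, 90, 93, 92, 94]
195 [85, 84, 81, 80, 81, 85, 93, 102, 108, 104, 97, 98, 99, 101, 109, 111, 105, 107, 106, 104, 101, 98, 98, 95]
205 [81, 78, 79, 84, 88, 89, 90, 88, 89, 92, 95, 97, 100, 106, 111, 100, 87, 89, 92, 92, 91, 89, 91, 96]
```

Released: the mast is vertical in the image. Retreating straight up.

Request:
{"method": "jog_arm", "body": {"plan": [[0, 0, 0.3, 0], [0, 0, 0.7, 0], [0, 0, 1.2, 0], [0, 0, 1.8, 0], [0, 0, 2.4, 0]]}}

```text
time_s: 16.58
position: [551.0, -285.2, 269.1]
orientation: [0.003, 3.141, -0.001]
contact_force: [0.5, -0.1, -0.2]
grip_width: 91.6
finger_force: 0.0
```

Request:
{"method": "jog_arm", "body": {"plan": [[0, 0, 0.6, 0], [0, 0, 1.2, 0], [0, 0, 1.6, 0], [0, 0, 1.6, 0], [0, 0, 1.6, 0]]}}

```text
time_s: 17.0
position: [551.3, -285.2, 316.1]
orientation: [0.003, 3.14, -0.001]
contact_force: [0.7, -0.8, -0.6]
grip_width: 92.1
finger_force: 0.0
```

```bash
python3 - <<'E'
from h import *
b=snap('side','s10.png')
for z in (188,100,40,10): print(z,proj('side',(551,-285,24+z)).round(1))
cv2.imwrite('pics/c10.png',cv2.resize(b[60:260,220:360][:,:,::-1],None,fx=3,fy=3,interpolation=2))
E
```

```text
188 [285.6 148.6]
100 [284.4 189.2]
40 [283.7 215. ]
10 [283.3 227.4]
```

View pics/c10.png

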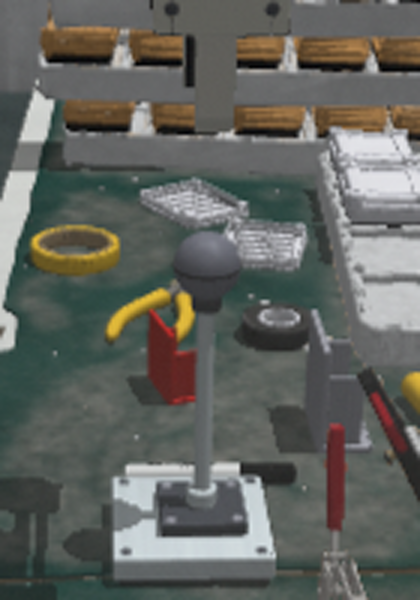

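The post stands free and upright, its foot at (202,508) on the plate centred at (192,512), about 8 mm off the middle (25 mm allowed). The gripper is clear, so I'm handing in.

```bash
python3 -c "
from cell import *
print(close_job())"
```

```text
the job is handed in; nothing more can be done
None
```

The post was raised upright at the stop, carried upright and set down free on the riser plate about 8 mm off the middle. The job was handed in at about 17 s, and the hand-in returned no verdict.

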